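# Balance the loaded clamp rod on its two-prong rest

## Robot

A 6-joint arm with a two-finger parallel gripper is mounted at the origin on the work surface. World frame = base frame: x ahead of the robot, y to its left, z up, the work surface at z = 0. Lengths are in m, angles in rad, forces in N, time in s.
With the tool pointing down it reaches from about 0.375 to 0.925 m from the base axis. Payload 5.7 kg.
Tool frame: the origin (TCP) lies midway between the tips of the shut fingers; the grasp point (between the pads) lies 19 mm behind it (arm.grip_point_offset is the distance from the TCP to the grasp point, in m); z points along the fingers, x is the direction in which the jaws open and shut, and the axes are right-handed (so a half turn about z gives the same grasp; the last joint's range is limited). The gripper opens to 85 mm and grips with 20 to 120 N. Pads are 22 mm wide; open, the fingers measure 114 mm over their backs; the gripper's body (76 mm by 85 mm) begins 54 mm behind the grasp point. The pads swing forward as they close: fully open they stand 13 mm farther back than shut.
Start: joints at [1.123, 0.359, 1.51, -0, 1.272, -0.115], TCP at [0.196, 0.567, 0.231] pointing down, gripper open.
Joint ranges: [-2.97, 2.97], [-1.01, 2.36], [0.21, 2.38], [-0.96, 4.11], [0.2, 2.71], [-2.98, 2.98]. Speed limits (rad/s): [2.39, 2.39, 3.14, 3.14, 3.14, 3.14].

## Interface

Orientations are given as a rotation vector (axis times angle).
In Python, from station import arm, optics, models gives the robot as it stands. The module is installed in compiled form; this text tells all that it offers.
- The arm moves only by the shell command python3 -m creep 'ROWS' [OPENING]. ROWS is JSON, a list that holds one entry, the list of rows, each a list of 6 numbers: the shift along the tool's x, y, z in cm, then the turn, a rotation vector about the tool's x, y, z in degrees. In form: [[[x, y, z, ax, ay, az], ...]]. A call has 1 to 5 rows; each row shifts and turns the commanded pose from where the row before left it, along the tool's axes as they then stand; what a row does not reach is not made up. A row lasts 1/8 s, in which the tool goes at most 62.5 mm and 10.7 degrees, less where a joint would pass 70% of its speed; a pose out of reach is approached as far as the arm can. A call with a gripper value outside its range is refused whole. OPENING is the opening, from 0 (shut) to 1 (fully open), set as the call begins (- or left out, the last holds). The fingers move at their own pace and stop on an object; the grip force is fixed at half the most. Time passes only in rows, so rows that do not move let the fingers close. It gives the time, the measured TCP pose, the force and the opening at its end, in the units of the state.
- arm.state(): the state, without advancing time (a new reading comes with each control period).
- optics.grab_frame(name): name is "scene" or "side" or "wrist"; returns a dict with "img" (400x640x3 uint8, red, green, blue), "fx", "fy", "cx", "cy" (pixels), "R" (3x3) and "t" (3): a world point X has camera coordinates R X + t. Camera axes: x right, y down, z forward; pixel columns grow to the right and rows downward; lengths in m; the calibration is good to about 2 mm. A picture is of the moment at which its call begins. There is no depth.
- arm.hand_in(): hands the job in, once; it reports no verdict.
Trained networks look in the newest picture that a camera, given by its name, has taken for a name from the list of things; names that differ only in an ending like _2 or _b are one class to them, and where a whole thing is asked for, a point or a joint stands for the part that bears it (a point fixed in the world has none). Each returns a list of dicts, best first, with "confidence" (0 to 1); they miss things now and then, are a little off and sometimes report something else, mostly with a low value. They report only what shows in the picture. A call takes as long as a camera call. They do not tell look-alikes from the thing itself.
- models.spot_in(camera, label): "location" ([column, row] in pixels, amid what is visible of it).
- models.silhouettes(camera, label): "mask" (400x640 bool, what is visible of it) and "location" ([column, row] in pixels, amid what is visible of it).
The state is a dict: "time_s": time; "joint_positions": joint angles; "qd": joint speeds; "effort": joint torques, N m; "position": TCP position; "ee_rot": TCP orientation; "force": force on the tool from outside, world axes, zero at the start; "torque": the same for the moment, N m; "finger_gap": finger opening in m.
Only numpy, scipy, OpenCV 4.12 (cv2) and the standard library are available. Lean on these libraries where they do the work, as an engineer would, in place of code of your own. Each camera call takes 0.05 s, during which the arm holds its last target.

## Task

Pick up the steel clamp rod lying in the grey cradle by the point where it balances with its heavy boss head, so that it comes up level and does not tip, and lay it in both notches of the green two-prong rest so that it stays there level, balanced on the rest alone. Leave the conical flask standing where it is.

Things in the scene. Friction and masses are not known exactly. Their poses are not given: they have to be found in the camera images.
- rod_mid (a point): Middle, on the axis, of a round steel rod, 12 mm diameter, 470 mm long, about 0.42 kg (10% either way) without boss; x runs along it towards the boss. It starts level, axis 60 mm above the bench, in a fixed grey cradle: V-notched posts 10 mm thick, under 75 mm high, 218 mm either side of the middle, on a base plate 10 mm thick. It lifts straight up; nothing else is under it.
- boss_mid (a point): Centre, on the rod's axis, of the aluminium boss head clamped stiffly to the rod (it does not slide): a block 36 mm along the rod, 34 mm wide, 17 mm above to 23 mm below the axis, thumbscrew to 39 mm below, knob to 25 mm above. About 0.28 kg, 135 to 180 mm from the rod's middle, so the pair balances about 0.4 of the way from the rod's middle to this point.
- rest: Fixed green base 130x80x14 mm with two steel prongs at x = -36 and +36 mm, 8 mm thick, each with a 90-degree V notch 45 mm wide, tops 115 mm up; 64 mm between them is free for fingers. Origin: centre of the underside, on the bench; z up, x from prong to prong, as the rod lies (either way round). Seated rod: axis 100 mm up, y = 0; it stays only if its balance point is between the prongs.
- flask_mid (a point): Centre of a clear-glass conical flask, upright on the bench, 130 mm high, 84 mm across the foot; the point is 65 mm above its foot. Not to be touched.
Mind the look-alikes: they are no part of the job. What is shaped like the rest but blue is not meant.

How it is judged:
On the way:
1. the rod is lifted, its middle more than 110 mm above the bench and the rod level within 10 degrees, for 0.3 s (height (world z) of rod_mid above 0.11 m and angle between rod_mid's own x axis and vertical between 1.396 and 1.745 rad), for 0.3 s.
At the end, for the whole second after the job is handed in: The rod lies at rest in both notches of the rest, released, level within 10 degrees, along the rest within 10 degrees, its middle within 15 mm of the rest's centre line, within 12 mm of its seated height of 100 mm and less than 150 mm from the rest's centre (angle between rod_mid's own x axis and vertical between 1.396 and 1.745 rad and angle between the x axis of rod_mid and the x axis of rest, either way round below 0.175 rad and y of rod_mid in the frame of rest between -0.015 and 0.015 m and height (world z) of rod_mid between 0.088 and 0.112 m and horizontal distance between rod_mid and rest below 0.15 m); the robot touches nothing.
It fails at once if the rod tips more than 25 degrees from level (angle between rod_mid's own x axis and vertical below 1.134 rad or angle between rod_mid's own x axis and vertical above 2.007 rad).
It fails at once if the flask is moved more than 30 mm or tipped over (distance of flask_mid from where it was at the start of the episode above 0.03 m or angle between flask_mid's own z axis and vertical above 0.3 rad).
It also fails if it takes over 42 s, if anything falls off the work surface, if the arm or the gripper's body presses on something with over 40 N, if the wrist force passes 120 N, or if a joint passes its speed limit or range.

## Working session

There is one attempt and no reset: what is moved stays moved. The work goes in short steps, Python scripts to look and compute and a shell command to move; the robot and the scene stay as the last step left them, time stands still between calls to the robot, and variables do not carry over. Pictures are saved under pics/ and viewed, and the job is handed in when it is done.

```bash
mkdir -p pics
python3 - <<'E'
from station import arm, optics, models
import cv2
for c in ["scene","side","wrist"]:
    f=optics.grab_frame(c); cv2.imwrite(f"pics/{c}0.png",f["img"][:,:,::-1])
    print(c,f["fx"],f["cx"],f["cy"],f["R"],f["t"])
    for l in ["rod_mid","boss_mid","rest","flask_mid"]:
        print(l,[(d["location"],round(d["confidence"],2)) for d in models.spot_in(c,l)])
print(arm.state())
E
```

```text
scene 449.66065118959517 318.91762530620514 201.85405625124153 [[-0.3511358   0.93627516 -0.00961677]
 [ 0.77028378  0.28301361 -0.5714597 ]
 [-0.53232185 -0.2080676  -0.82057378]] [ 0.21599472 -0.46713105  1.5087946 ]
rod_mid [([369.5, 155.8], 0.73)]
boss_mid [([404.1, 160.5], 0.49)]
rest [([318.7, 212.7], 0.98), ([417.4, 264.8], 0.93), ([157.4, 184.9], 0.91), ([272.5, 259.0], 0.87), ([208.3, 138.2], 0.84)]
flask_mid [([498.0, 210.0], 0.93)]
side 416.54267065379673 316.6842493015459 199.33710228293177 [[-0.94197774 -0.33548234  0.01138097]
 [-0.21863598  0.58746056 -0.77915878]
 [ 0.25470814 -0.73643852 -0.62672328]] [0.61436658 0.21079445 0.85904653]
rod_mid [([386.1, 277.4], 0.91)]
boss_mid [([387.7, 285.2], 0.77)]
rest [([312.8, 226.8], 0.93), ([340.1, 133.3], 0.92), ([240.2, 309.1], 0.77), ([397.3, 147.7], 0.6), ([266.1, 195.9], 0.56)]
flask_mid [([322.9, 381.2], 0.72)]
wrist 303.33982419048215 320.29115789541277 199.47693140215273 [[ 3.27285272e-01  9.44925433e-01 -5.25380026e-04]
 [ 9.08582864e-01 -3.14544812e-01  2.74843120e-01]
 [ 2.59540999e-01 -9.04294567e-02 -9.61488941e-01]] [-0.59938841 -0.03439635  0.37859618]
rod_mid []
boss_mid []
rest []
flask_mid []
{'time_s': 0.75, 'joint_positions': array([ 1.12291272e+00,  3.58729697e-01,  1.51039729e+00, -3.86193631e-05,
        1.27248889e+00, -1.15120665e-01]), 'qd': array([ 0.00063874, -0.00064411,  0.00369564, -0.00095282,  0.00026455,
        0.00215364]), 'effort': array([ 1.28288368e-03, -5.27477574e+01, -2.79031652e+01,  2.20283908e-06,
        1.51900156e-03, -9.86060599e-06]), 'position': array([0.19601497, 0.56705318, 0.23130971]), 'ee_rot': array([ 2.55862244e+00,  1.82284998e+00, -3.95871056e-06]), 'force': array([ 0.23355046, -0.26156622,  0.97780623]), 'torque': array([-0.00922076, -0.00225469,  0.03826807]), 'finger_gap': 0.08524093611591252}
```

View pics/scene0.png

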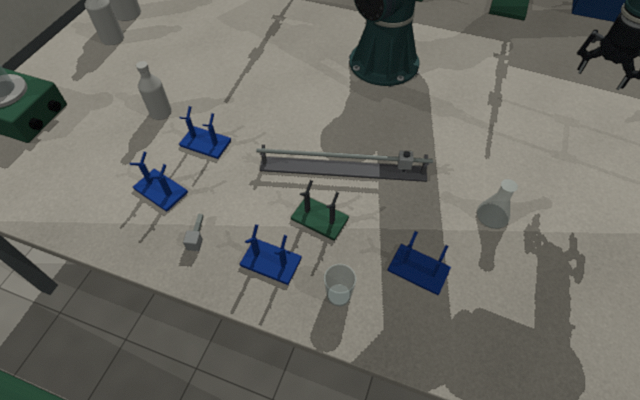

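View pics/side0.png

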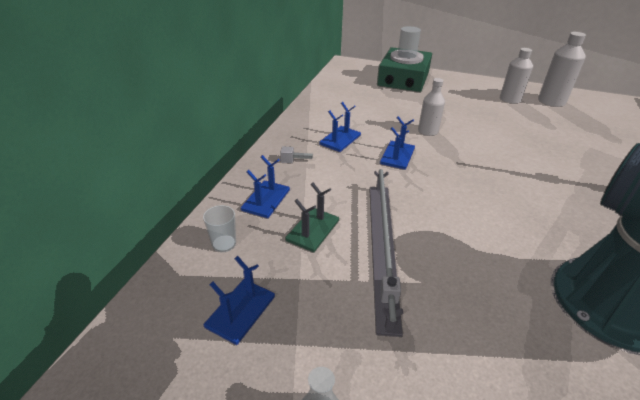

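View pics/wrist0.png

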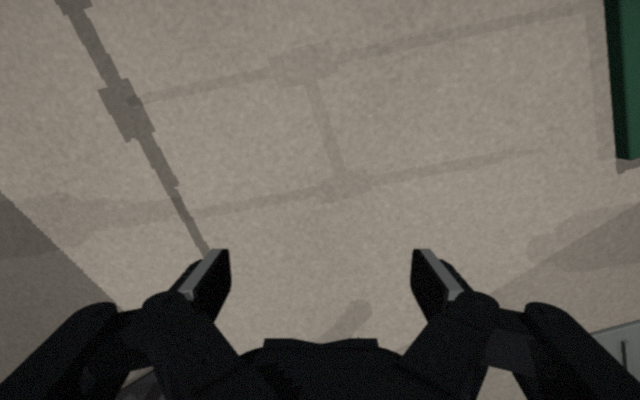

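The candidates in the scene view are:
- **Rest:** the only green one is at (320,213). The blue ones at (205,138), (160,186), (271,260) and (419,265) are look-alikes.
- **Rod:** it lies in the grey cradle from (262,152) to (428,160), with the boss at (405,160). The short stub at (194,235) is not it.
- **Flask:** at (496,205). The beaker at (340,284) and the bottle at (153,92) are not it.

Next I'll check close crops.

Run:
```python
import cv2
a=cv2.imread("pics/scene0.png")[130:250,250:440]; cv2.imwrite("pics/c1.png",cv2.resize(a,None,fx=4.2,fy=4.2,interpolation=cv2.INTER_CUBIC))
a=cv2.imread("pics/side0.png")[160:340,270:420]; cv2.imwrite("pics/c2.png",cv2.resize(a,None,fx=3.3,fy=3.3,interpolation=cv2.INTER_CUBIC))
```

```text
(no output)
```

View pics/c1.png

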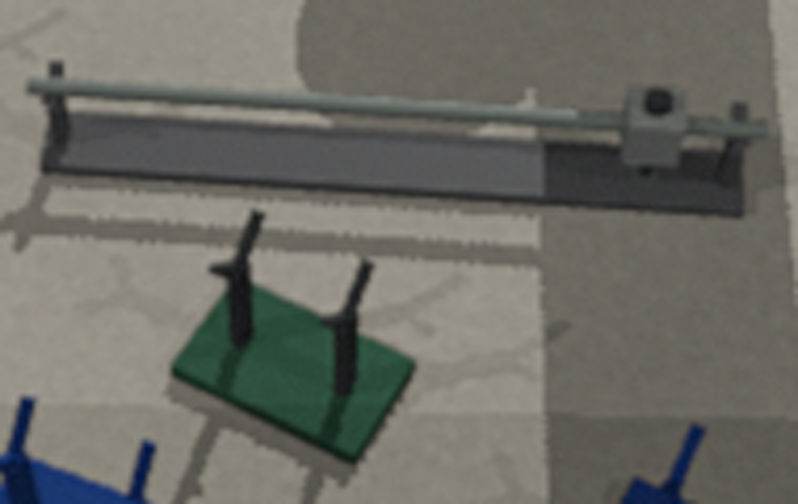

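View pics/c2.png

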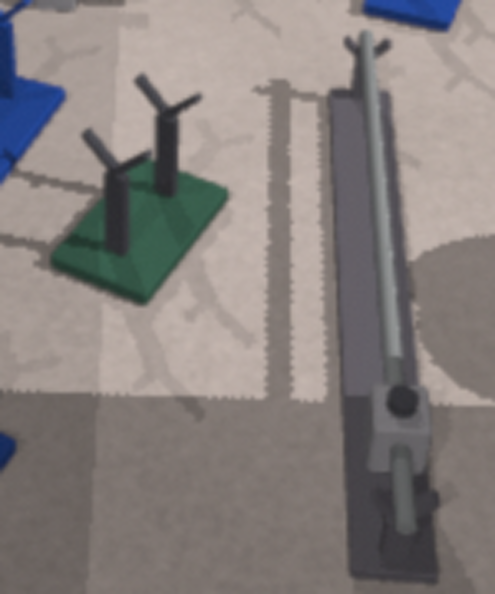

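```bash
cat > h.py <<'E'
import numpy as np
from station import arm, optics, models
def ray(f,p):
    d=np.array([(p[0]-f["cx"])/f["fx"],(p[1]-f["cy"])/f["fy"],1.]); R=np.array(f["R"]); return -R.T@f["t"],R.T@d
def onz(f,p,z):
    o,d=ray(f,p); return o+d*(z-o[2])/d[2]
def proj(f,X):
    c=np.array(f["R"])@X+f["t"]; return np.array([f["fx"]*c[0]/c[2]+f["cx"],f["fy"]*c[1]/c[2]+f["cy"]])
def tri(obs):
    A=np.zeros((3,3));b=np.zeros(3)
    for f,p in obs:
        o,d=ray(f,p); d/=np.linalg.norm(d); M=np.eye(3)-np.outer(d,d);A+=M;b+=M@o
    return np.linalg.solve(A,b)
E
python3 - <<'E'
from h import *
import cv2
np.set_printoptions(precision=4,suppress=True)
s=optics.grab_frame("scene"); d=optics.grab_frame("side")
S=lambda x,y:(250+x/4.2-.38,130+y/4.2-.38); D=lambda x,y:(270+x/3.3-.35,160+y/3.3-.35)
for n,a,b,z in [("far",S(28,86),D(365,35),.06),("near",S(768,129),D(405,528),.06),("boss",S(654,127),D(400,428),.06)]:
    print(n,onz(s,a,z),onz(d,b,z),tri([(s,a),(d,b)]))
c1=[S(255,285),S(413,367),S(355,459),S(173,370)]; c2=[D(52,260),D(140,299),D(228,193),D(145,158)]
for c,f in((c1,s),(c2,d)):
    P=np.array([onz(f,p,.014) for p in c]);print(P,P.mean(0),np.linalg.norm(P-np.roll(P,-1,0),axis=1))
    e=[(P[1]-P[0]+P[2]-P[3])];print(np.degrees(np.arctan2(e[0][1],e[0][0])))
for c,f in(("scene",s),("side",d)):
    for m in models.silhouettes(c,"flask_mid")[:1]:
        r,cc=np.nonzero(m["mask"]); print(m["location"],onz(f,m["location"],.05)); 
    for l in ("rod_mid","boss_mid"):
      for m in models.silhouettes(c,l)[:1]:
        r,cc=np.nonzero(m["mask"]); print(l,m["location"],cv2.minAreaRect(np.c_[cc,r].astype(np.float32)),cc.min(),cc.max(),r.min(),r.max())
E
```

```text
far [ 0.5455 -0.2058  0.06  ] [ 0.5466 -0.2082  0.06  ] [ 0.5464 -0.2053  0.0616]
near [0.4182 0.2466 0.06  ] [0.4212 0.2453 0.06  ] [0.421  0.2468 0.0626]
boss [0.4412 0.1791 0.06  ] [0.4378 0.1785 0.06  ] [0.4385 0.1782 0.0582]
[[ 0.6113 -0.0253  0.014 ]
 [ 0.635   0.0863  0.014 ]
 [ 0.7076  0.0748  0.014 ]
 [ 0.6871 -0.0491  0.014 ]] [0.6602 0.0217 0.014 ] [0.1141 0.0735 0.1255 0.0795]
79.3696567095839
[[ 0.7026  0.0767  0.014 ]
 [ 0.631   0.091   0.014 ]
 [ 0.607  -0.0352  0.014 ]
 [ 0.6792 -0.0519  0.014 ]] [0.655  0.0202 0.014 ] [0.073  0.1285 0.0742 0.1307]
167.79937886476768
[500.3, 207.6] [0.5017 0.4362 0.05  ]
rod_mid [371.6, 159.0] ((343.9035949707031, 159.7225341796875), (176.2082061767578, 20.179471969604492), 1.1691392660140991) 256 432 148 171
boss_mid [404.3, 157.8] ((404.5, 160.0), (22.0, 15.0), 90.0) 397 412 149 171
[321.4, 383.3] [0.5041 0.3951 0.05  ]
rod_mid [386.5, 278.3] ((389.6108703613281, 244.475830078125), (151.1231689453125, 20.063955307006836), 89.46949768066406) 379 400 169 320
```

Run:
```python
from h import *
import cv2
np.set_printoptions(precision=4,suppress=True)
s=optics.grab_frame("scene"); d=optics.grab_frame("side")
S=lambda x,y:(250+x/4.2-.38,130+y/4.2-.38); D=lambda x,y:(270+x/3.3-.35,160+y/3.3-.35)
P=[]
for n,a,b in [("B",S(345,293),D(119,143)),("A",S(236.5,241.5),D(170,88))]:
    print(n,onz(s,a,.115),onz(d,b,.115),tri([(s,a),(d,b)])); P.append(tri([(s,a),(d,b)]))
print(np.mean(P,0),np.linalg.norm(P[0]-P[1]),np.degrees(np.arctan2(*(P[0]-P[1])[1::-1])))
for n,a,b in [("blue right",(417.4,265),(240,309)),("blue low",(272.5,259),(266,196)),("blue l",(157.4,185),(340,133)),("blue ul",(208,138),(397,148)),("beaker",(340,284),(221,230)),("bottle",(153,92),(432,110))]:
    print(n,onz(s,a,.04),onz(d,b,.04),tri([(s,a),(d,b)]))
# overlay planned seated rod
c=np.array([.657,.021]);u=np.array([np.cos(np.radians(79.3)),np.sin(np.radians(79.3))])
for nm,f,im in(("s",s,s["img"]),("d",d,d["img"])):
    im=im[:,:,::-1].copy()
    for sg,col in((1,(0,0,255)),(-1,(255,0,255))):
        m=c-sg*.065*u
        for z in(.1,0.):
            a=[tuple(int(v) for v in proj(f,np.r_[m+k*u,z])) for k in(-.235,.235)]; cv2.line(im,a[0],a[1],col,1)
    cv2.imwrite(f"pics/plan_{nm}.png",im)
```

```text
B [0.6652 0.052  0.115 ] [0.6603 0.0531 0.115 ] [0.6621 0.0505 0.1117]
A [ 0.6527 -0.0177  0.115 ] [ 0.6484 -0.0163  0.115 ] [ 0.6499 -0.0193  0.1119]
[0.656  0.0156 0.1118] 0.07080921259214809 80.11149855987651
blue right [0.721  0.2819 0.04  ] [0.6973 0.3061 0.04  ] [0.7081 0.2857 0.0126]
blue low [ 0.8224 -0.0372  0.04  ] [ 0.7972 -0.0234  0.04  ] [ 0.8109 -0.0456  0.018 ]
blue l [ 0.7286 -0.407   0.04  ] [ 0.7153 -0.3936  0.04  ] [ 0.7215 -0.4161  0.0268]
blue ul [ 0.536  -0.3628  0.04  ] [ 0.5301 -0.3687  0.04  ] [ 0.5316 -0.3668  0.0382]
beaker [0.8273 0.1305 0.04  ] [0.8404 0.1266 0.04  ] [0.8331 0.1334 0.05  ]
bottle [ 0.4247 -0.6139  0.04  ] [ 0.4646 -0.6572  0.04  ] [ 0.4606 -0.5762  0.0797]
```

View pics/plan_s.png

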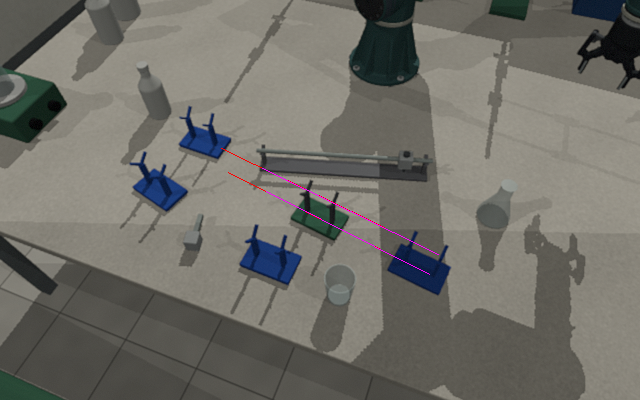

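```bash
python3 -m creep '[[[0,0,0,0,0,10],[0,0,0,0,0,10],[0,0,0,0,0,10],[0,0,0,0,0,10],[0,0,0,0,0,10]]]' 1; python3 -m creep '[[[0,0,0,0,0,5.5],[0,0,0,0,0,0]]]'
```

```text
time_s: 1.88
position: [0.196, 0.567, 0.2313]
ee_rot: [3.091, 0.562, -0.0]
force: [-0.1, 0.2, -0.8]
finger_gap: 0.0853
time_s: 2.12
position: [0.196, 0.5671, 0.2313]
ee_rot: [3.113, 0.423, -0.0]
force: [-0.3, -0.0, -0.0]
finger_gap: 0.0854
```

The planned line is clear with the boss end towards the blue rest at (419,265). The other way round (magenta), the rod would hit that rest, so I'm keeping the boss towards +y.

```bash
python3 -m creep '[[[1.3,5.4,0,0,0,0],[1.3,5.4,0,0,0,0],[1.3,5.4,0,0,0,0],[1.3,5.4,0,0,0,0],[1.3,5.4,0,0,0,0]]]' 1; python3 -m creep '[[[1.3,5.4,0,0,0,0],[1.3,5.4,0,0,0,0],[1.3,5.4,0,0,0,0],[1.3,5.4,0,0,0,0],[1.35,5.25,0,0,0,0]]]'; python3 -m creep '[[[0,0,3,0,0,0],[0,0,0,0,0,0],[0,0,0,0,0,0]]]'
python3 - <<'E'
from h import *
import cv2
np.set_printoptions(precision=4,suppress=True)
f=optics.grab_frame("wrist"); print(arm.state()["position"],arm.state()["ee_rot"])
im=f["img"][:,:,::-1].copy()
cv2.imwrite("pics/w1.png",im)
m=np.array([.483,.0205,.06]);u=np.array([-.268,.9635,0])
for k in(-.235,0,.065,.164,.235): print(k,proj(f,m+k*u))
for l in("rod_mid","boss_mid"):print(l,[(q["location"],q["confidence"]) for q in models.spot_in("wrist",l)])
E
```

```text
time_s: 2.75
position: [0.3313, 0.3226, 0.2315]
ee_rot: [-3.112, -0.426, -0.001]
force: [0.6, 0.1, -0.5]
finger_gap: 0.0854
time_s: 3.38
position: [0.466, 0.0809, 0.2316]
ee_rot: [3.113, 0.425, 0.001]
force: [0.5, 0.7, 0.4]
finger_gap: 0.0853
time_s: 3.75
position: [0.465, 0.0831, 0.2018]
ee_rot: [-3.113, -0.424, 0.0]
force: [0.2, 0.5, 0.0]
finger_gap: 0.0858
[0.4653 0.0833 0.2021] [3.1126 0.4246 0.0014]
-0.235 [321.8429 424.4395]
0 [321.9398 250.2071]
0.065 [321.9741 188.4012]
0.164 [322.0354  78.2345]
0.235 [322.0877 -15.8321]
rod_mid [([322.7, 108.3], 0.69)]
boss_mid [([325.6, 75.5], 0.6)]
```

View pics/w1.png

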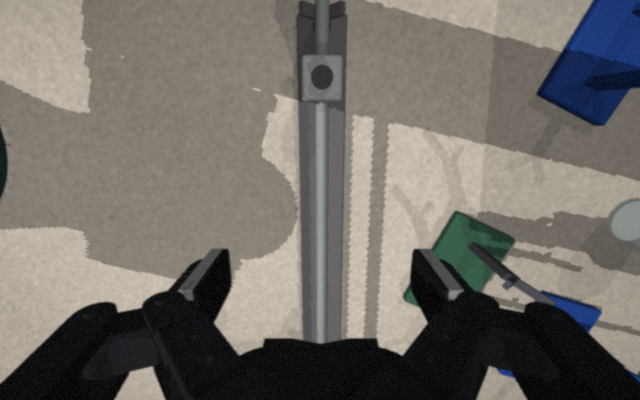

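The wrist view shows the rod upright at column 321, as predicted (322), and parallel to the tool. The boss block's top face runs from (303,55) to (341,102) with the knob at (322,76). I'll work out the boss position from that.

```bash
python3 - <<'E'
from h import *
f=optics.grab_frame("wrist");m=np.array([.483,.0205,.06]);u=np.array([-.268,.9635,0])
for p,z in(((322,55.5),.077),((322,101.5),.077),((322,76),.085)):
    X=onz(f,p,z);print(X,(X-m)@u)
E
python3 -m creep '[[[0,0,4,0,0,0],[0,0,4,0,0,0],[0,0,4,0,0,0],[0,0,2.6,0,0,0],[0,0,1.5,0,0,0]]]' 1;python3 -m creep '[[[0,0,0,0,0,0],[0,0,0,0,0,0]]]'
```

```text
[0.4355182  0.19358113 0.077     ] 0.17948879436976894
[0.44500868 0.15955719 0.077     ] 0.14416327164487655
[0.43983445 0.17789902 0.085     ] 0.16322232418235436
time_s: 4.58
position: [0.4648, 0.0831, 0.0394]
ee_rot: [3.113, 0.424, -0.001]
force: [0.3, 1.1, -0.6]
finger_gap: 0.0854
time_s: 4.82
position: [0.4658, 0.0829, 0.0411]
ee_rot: [3.113, 0.423, 0.002]
force: [0.1, 0.3, 0.3]
finger_gap: 0.0858
```

```bash
python3 -m creep '[[[0,0,0,0,0,0],[0,0,0,0,0,0],[0,0,0,0,0,0],[0,0,0,0,0,0],[0,0,0,0,0,0]]]' 0;python3 -m creep '[[[0,0,0,0,0,0],[0,0,0,0,0,0],[0,0,0,0,0,0]]]'; python3 -m creep '[[[0,0,-0.5,0,0,0],[0,0,-0.5,0,0,0],[0,0,-0.5,0,0,0],[0,0,0,0,0,0],[0,0,0,0,0,0]]]'
python3 - <<'E'
from h import *
import cv2
s=arm.state();print(s["force"],s["torque"],s["finger_gap"])
f=optics.grab_frame("side");cv2.imwrite("pics/d2.png",f["img"][:,:,::-1])
E
```

```text
time_s: 5.45
position: [0.4662, 0.0828, 0.0406]
ee_rot: [3.113, 0.422, 0.003]
force: [1.2, 0.8, 1.6]
finger_gap: 0.0098
time_s: 5.82
position: [0.4661, 0.0828, 0.0406]
ee_rot: [3.113, 0.422, 0.003]
force: [3.8, 2.4, 3.4]
finger_gap: 0.0101
time_s: 6.45
position: [0.4649, 0.0826, 0.0552]
ee_rot: [3.113, 0.422, -0.001]
force: [0.3, 0.1, -7.4]
finger_gap: 0.0098
[ 0.29364029  0.05651333 -7.39845808] [ 0.00704836 -0.05006905 -0.01338002] 0.009787850477523318
```

View pics/d2.png

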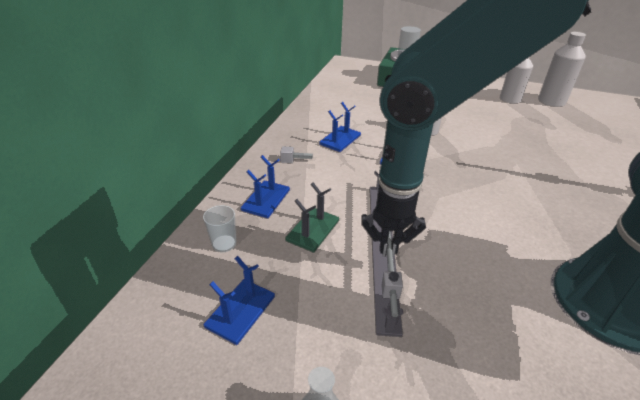

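The whole weight (7.4 N) hangs from the gripper with almost no tilting moment, and the rod looks level. I'll lift on.

```bash
python3 -m creep '[[[0,0,-1.5,0,0,0],[0,0,-3,0,0,0],[0,0,-3,0,0,0],[0,0,-2.5,0,0,0],[0,0,-1.5,0,0,0]]]'; python3 -m creep '[[[0,0,0,0,0,0],[0,0,0,0,0,0],[0,0,0,0,0,0],[0,0,0,0,0,0]]]'
python3 -m creep '[[[1.0,0.7,0,0,0,0],[2.1,1.4,0,0,0,0],[2.1,1.4,0,0,0,0],[2.1,1.4,0,0,0,0],[2.1,1.4,0,0,0,0]]]'
python3 -m creep '[[[2.1,1.4,0,0,0,0],[2.1,1.4,0,0,0,0],[2.1,1.4,0,0,0,0],[1.0,0.8,0,0,0,0],[0,0,0,0,0,0]]]'
python3 -m creep '[[[0,0,0,0,0,3],[0,0,0,0,0,6.5],[0,0,0,0,0,7],[0,0,0,0,0,6.5],[0,0,0,0,0,3]]]'
python3 -m creep '[[[0,0,0,0,0,0],[0,0,0,0,0,0],[0,0,0,0,0,0]]]'
python3 - <<'E'
from h import *
import cv2
s=arm.state();print(s["position"],s["ee_rot"],s["force"],s["torque"])
for c in("scene","side","wrist"):
    f=optics.grab_frame(c);cv2.imwrite(f"pics/{c}3.png",f["img"][:,:,::-1])
E
```

```text
time_s: 7.12
position: [0.4651, 0.0827, 0.1713]
ee_rot: [3.113, 0.422, 0.001]
force: [-0.2, 0.6, -7.7]
finger_gap: 0.0101
time_s: 7.62
position: [0.4646, 0.0827, 0.1696]
ee_rot: [-3.113, -0.422, 0.002]
force: [-0.1, -0.4, -6.6]
finger_gap: 0.0097
time_s: 8.25
position: [0.5742, 0.0463, 0.17]
ee_rot: [3.113, 0.422, 0.0]
force: [0.2, -0.0, -7.0]
finger_gap: 0.0102
time_s: 8.88
position: [0.6567, 0.0176, 0.1697]
ee_rot: [3.113, 0.421, -0.001]
force: [-1.1, -0.9, -7.9]
finger_gap: 0.0099
time_s: 9.5
position: [0.6546, 0.0187, 0.1701]
ee_rot: [-3.128, 0.292, 0.003]
force: [-0.6, -0.6, -6.3]
finger_gap: 0.0095
time_s: 9.88
position: [0.6559, 0.0183, 0.1703]
ee_rot: [3.128, -0.288, -0.0]
force: [-0.2, -0.7, -7.7]
finger_gap: 0.0101
[0.65590852 0.01830253 0.17029876] [ 3.12829901e+00 -2.88232677e-01 -3.87350953e-04] [-0.17706075 -0.72224046 -7.74779308] [-0.01512    -0.01262746 -0.03090496]
```

View pics/scene3.png

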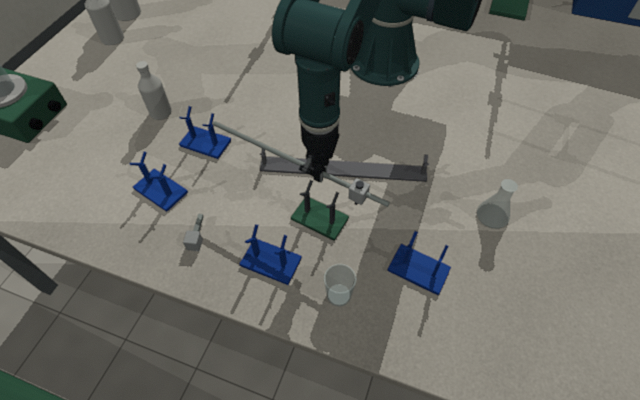

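View pics/side3.png

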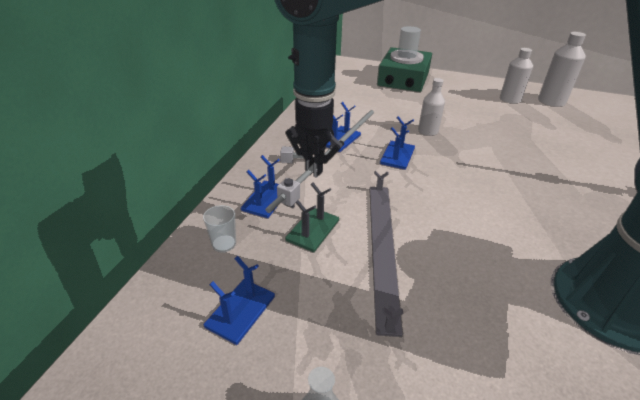

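View pics/wrist3.png

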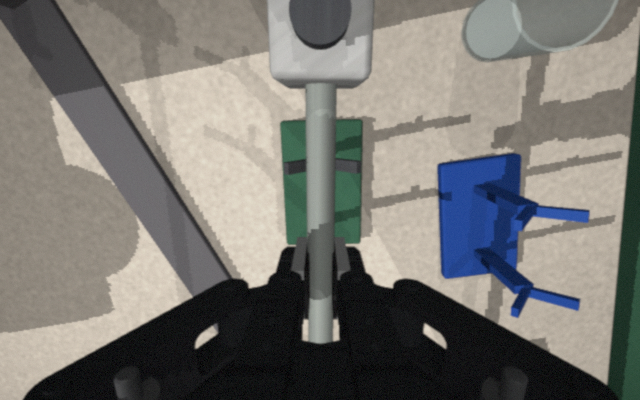

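The wrist view shows the held rod over the green base, with corners at (281,122), (363,120), (360,243) and (286,243). It runs parallel to the base and is near centre. I'll check the offset numerically.

Run:
```python
from h import *
np.set_printoptions(precision=4,suppress=True)
f=optics.grab_frame("wrist")
P=np.array([onz(f,p,.014) for p in((281,122),(363,120),(360,243),(286,243))]);print(P,P.mean(0),np.linalg.norm(P-np.roll(P,-1,0),axis=1))
e=P[0]-P[3]+P[1]-P[2];print(np.degrees(np.arctan2(e[1],e[0])))
a=onz(f,(289,167),.115);b=onz(f,(360,167),.115);print(a,b,(a+b)/2,np.linalg.norm(a-b))
for s in(-.036,.036):
    u=np.array([np.cos(np.radians(79.5)),np.sin(np.radians(79.5)),0]);n=np.array([u[1],-u[0],0])
    for k in(-.0225,.0225): print(s,k,proj(f,np.array([.656,.018,.115])+s*u+k*n))
```

```text
[[ 0.6295  0.0852  0.014 ]
 [ 0.7066  0.0726  0.014 ]
 [ 0.6849 -0.0524  0.014 ]
 [ 0.6074 -0.0379  0.014 ]] [0.6571 0.0169 0.014 ] [0.0781 0.1269 0.0789 0.1251]
80.00071502471548
[0.6414 0.0568 0.115 ] [0.6872 0.0482 0.115 ] [0.6643 0.0525 0.115 ] 0.046581861359719826
-0.036 -0.0225 [290.4828 265.2427]
-0.036 0.0225 [352.9071 265.1536]
0.036 -0.0225 [287.344  166.2081]
0.036 0.0225 [355.9861 166.102 ]
```

```bash
python3 -m creep '[[[0.15,0.05,1,0,0,0],[0,0,2,0,0,0],[0,0,2,0,0,0],[0,0,1.5,0,0,0],[0,0,1,0,0,0]]]'; python3 -m creep '[[[0,0,0.7,0,0,0],[0,0,0.5,0,0,0],[0,0,0.2,0,0,0],[0,0,0,0,0,0],[0,0,0,0,0,0]]]'
python3 - <<'E'
from h import *
import cv2
for c in("side","scene"):
    f=optics.grab_frame(c);i=f["img"][150:270,240:400] if c=="side" else f["img"][120:250,250:430];cv2.imwrite(f"pics/{c}4.png",cv2.resize(i[:,:,::-1],None,fx=4,fy=4,interpolation=cv2.INTER_CUBIC))
s=arm.state();print(s["position"],s["force"],s["torque"])
E
```

```text
time_s: 10.7
position: [0.6572, 0.0174, 0.094]
ee_rot: [3.128, -0.289, -0.002]
force: [-0.4, -0.5, -7.5]
finger_gap: 0.0099
time_s: 11.32
position: [0.6578, 0.0174, 0.0817]
ee_rot: [3.128, -0.289, 0.001]
force: [0.2, -0.1, -7.5]
finger_gap: 0.0097
[0.65778676 0.01742775 0.08160415] [-0.19360309 -0.06515047 -5.77433233] [ 0.03542999 -0.07119965 -0.03731483]
```

View pics/side4.png

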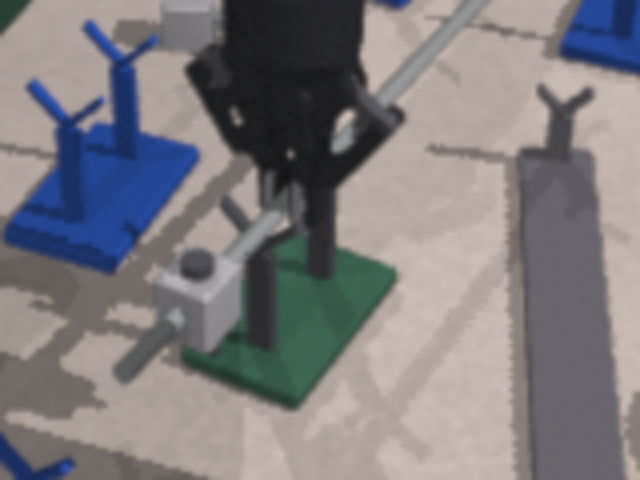

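View pics/scene4.png

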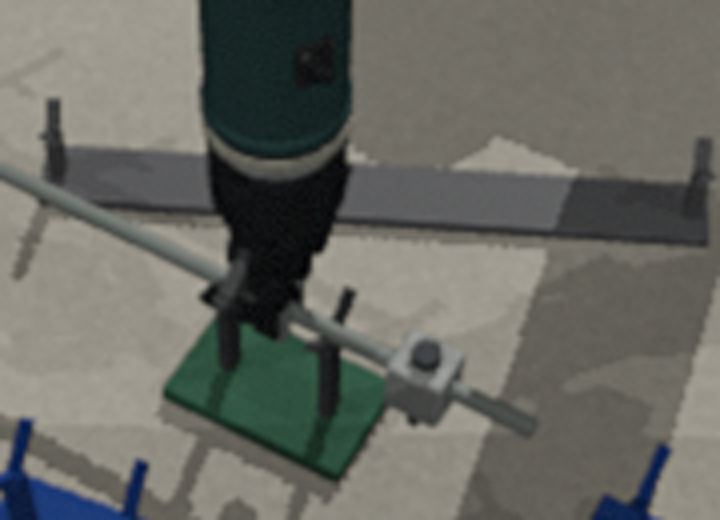

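The rod is in both notches: the front prong is at (260,240) in the side crop, and the scene crop shows (335,330) and (230,285). Force is just beginning to drop, so I'll settle it down the last millimetre and release.

```bash
python3 -m creep '[[[0,0,0.1,0,0,0],[0,0,0.05,0,0,0],[0,0,0,0,0,0],[0,0,0,0,0,0]]]'
```

```text
time_s: 11.92
position: [0.6582, 0.0173, 0.081]
ee_rot: [3.128, -0.289, 0.002]
force: [-2.3, -0.7, 6.3]
finger_gap: 0.01
```

```bash
python3 -m creep '[[[0,0,0,0,0,0],[0,0,0,0,0,0],[0,0,0,0,0,0],[0,0,0,0,0,0],[0,0,0,0,0,0]]]' 1; python3 -m creep '[[[0,0,0,0,0,0],[0,0,-0.5,0,0,0],[0,0,-1,0,0,0],[0,0,-2,0,0,0],[0,0,-3,0,0,0]]]';python3 -m creep '[[[0,0,-3,0,0,0],[0,0,-4,0,0,0],[0,0,-3,0,0,0],[0,0,0,0,0,0],[0,0,0,0,0,0]]]'
python3 - <<'E'
from h import *
import cv2
for c in("side","scene","wrist"):
    f=optics.grab_frame(c);i=f["img"];i=i[130:290,210:410] if c=="side" else i[100:260,210:410] if c=="scene" else i
    cv2.imwrite(f"pics/{c}5.png",cv2.resize(i[:,:,::-1],None,fx=3.5,fy=3.5,interpolation=cv2.INTER_CUBIC) if c!="wrist" else i[:,:,::-1])
s=arm.state();print(s["position"],s["force"],s["finger_gap"])
E
```

```text
time_s: 12.55
position: [0.6575, 0.0174, 0.0797]
ee_rot: [3.128, -0.289, -0.0]
force: [0.1, -0.9, 0.2]
finger_gap: 0.0855
time_s: 13.18
position: [0.657, 0.0175, 0.1454]
ee_rot: [3.128, -0.289, -0.002]
force: [-0.1, 0.3, -0.5]
finger_gap: 0.0855
time_s: 13.8
position: [0.657, 0.0175, 0.2444]
ee_rot: [3.128, -0.289, -0.001]
force: [-1.0, 0.1, -0.3]
finger_gap: 0.0853
[0.6565477  0.01750274 0.24324972] [0.78821448 0.45388866 0.39408102] 0.08551283370005272
```

View pics/side5.png

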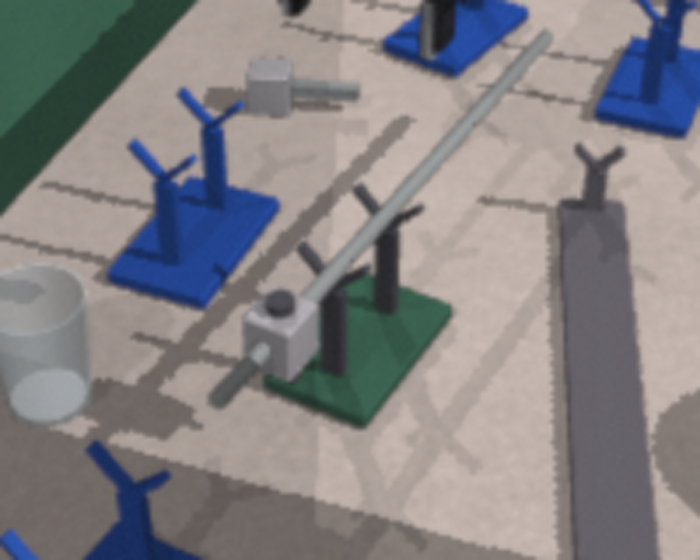

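View pics/scene5.png

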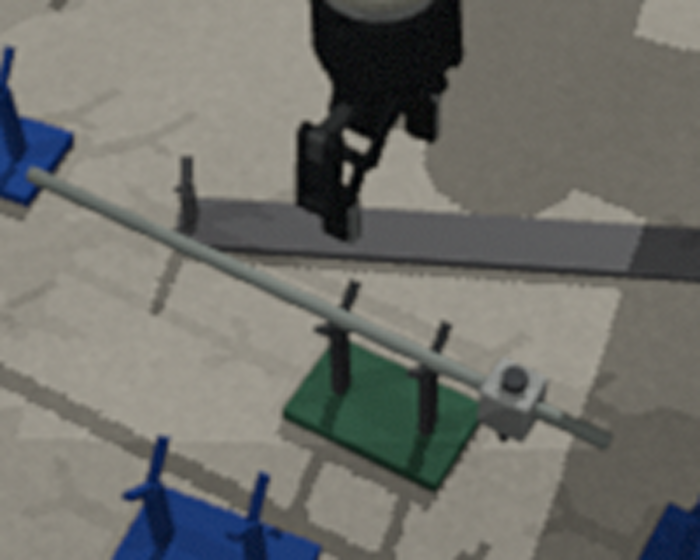

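View pics/wrist5.png

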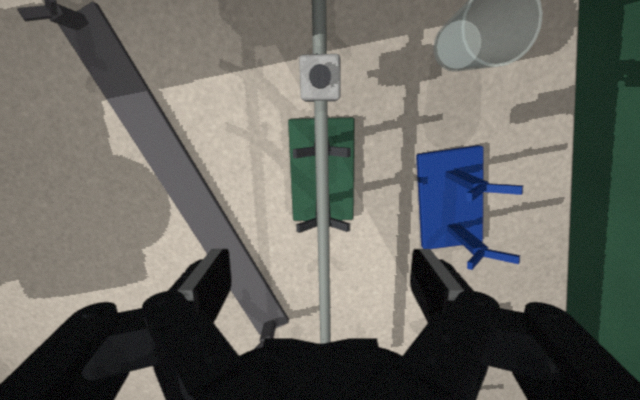

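The rod rests in both notches with the gripper well clear. I'll check the end heights numerically before handing in.

Run:
```python
from h import *
np.set_printoptions(precision=4,suppress=True)
s=optics.grab_frame("scene");d=optics.grab_frame("side")
S=lambda x,y:(210+x/3.5-.36,100+y/3.5-.36); D=lambda x,y:(210+x/3.5-.36,130+y/3.5-.36)
A=tri([(s,S(33,174)),(d,D(546,37))]);B=tri([(s,S(605,438)),(d,D(217,398))])
v=B-A;m=(A+B)/2;print(A,B,m,np.linalg.norm(v),"tilt",np.degrees(np.arcsin(v[2]/np.linalg.norm(v))),"yaw",np.degrees(np.arctan2(v[1],v[0])))
print("dist",np.linalg.norm(m[:2]-[.658,.017]))
print("flask",[q["location"] for q in models.spot_in("scene","flask_mid")][:1])
```

```text
[ 0.6079 -0.2766  0.1017] [0.6842 0.1817 0.1027] [ 0.646  -0.0475  0.1022] 0.46454030121000806 tilt 0.1216107239772539 yaw 80.55064825681463
dist 0.06555211901591806
flask [[499.0, 211.2]]
```

```bash
python3 -c "
from station import arm; print(arm.hand_in())"
```

```text
the job is handed in; nothing more can be done
None
```

I gripped the rod about 65 mm from its middle towards the boss. It came up level with almost no tilting moment, carrying about 7.4 N at the wrist. I lowered it into both notches of the green rest, released it and backed the gripper 16 cm clear. The job was handed in at about 14 s; hand-in gives no verdict.

**Last checks:**
- **Rod pose:** tilt is 0.1°, yaw is 80.6° against the rest's 80°, and its middle is about 102 mm up. It lies about 66 mm from the rest's centre, close to its centre line.
- **Flask:** the last spot, (499,211), is within 2 px of the first, (498,210).
- **What disagreed:** the final two-camera fit gave a rod length of 465 mm instead of 470 mm. The two cameras also put the flask about 4 cm apart, so I did not use that as an exact position; the arm stayed well away from it.

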